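# Raise the orange bunting post until its lock button clicks out

### The job

Pull the orange-knobbed bunting post on the snack table up until its red lock button clicks out through the window in the tube, then let go of it so that it stands locked at full height. Leave the turquoise-knobbed post as it is.

Things in the scene. Friction and masses are not known exactly. Their poses are not given: they have to be found in the camera images.
- orange_knob (a point): Centre of the orange knob (upright cylinder, 34 mm across, 36 tall, grip at any yaw; steel eye 14 mm tall on top) of the post to raise. Grey 30 mm square upright outer tube, mouth (34 mm orange collar) 120 mm over the table, on a fixed round foot 124 mm across. Knob centre is 151 mm up when fully down. z axis up, x axis to the side of window and button, roughly away from the robot.
- orange_tube (a joint): Extension (m) of the orange post's 22 mm square inner tube, which carries the knob: 0 fully down, grows as pulled up. Starts at 0 to 0.030. The button clicks at about 0.080 (window centred at 0.085); a firm stop ends travel at 0.089. Sliding up takes 5 to 8 N; friction holds it where left. With the button out it cannot sink below 0.080.
- orange_button (a joint): The orange post's red spring lock button, 10 mm across (m): about 0 while held in and hidden by the outer tube, 0.008 when clicked out, 5 mm proud of the outer tube. It springs out by itself at the window, a 20 mm high slot centred 98 mm above the table.
- blue_knob (a point): Centre of the turquoise knob of a second post, otherwise exactly like the orange one and also not raised (its knob centre is 151 to 181 mm above the table). To be left alone.
Not all that is in view belongs to the job. What is shaped like the part that bears orange_knob but green or purple is not meant.

How it is judged (in metres and radians):
At the end, for the whole second after the job is handed in: The orange post's lock button is out by more than 5 mm of its 8, its tube is extended by more than 74 mm and at rest, and nothing holds it (value of joint orange_button above 0.005 m and value of joint orange_tube above 0.074 m and velocity of joint orange_tube between -0.01 and 0.01 m/s); the robot touches nothing.
It fails at once if the turquoise post's knob is moved by more than 8 mm (distance of blue_knob from where it was at the start of the episode above 0.008 m).
It also fails if it takes over 29 s, if anything falls off the work surface, if the arm or the gripper's body presses on something with over 40 N, if the wrist force passes 120 N, or if a joint passes its speed limit or range.

### The arm

A 6-joint arm with a two-finger parallel gripper is mounted at the origin on the work surface. World frame = base frame: x ahead of the robot, y to its left, z up, the work surface at z = 0. Lengths are in m, angles in degrees, forces in N, time in s.
With the tool pointing down it reaches from about 0.275 to 0.825 m from the base axis. Payload 4.9 kg.
Tool frame: the origin (TCP) lies at the very end of the fingers, on their centre line; the grasp point (between the pads) lies 19 mm behind it; z points along the fingers, y is the line along which they close (so a half turn about z gives the same grasp; the last joint's range is limited). The gripper opens to 85 mm and grips with 20 to 120 N. Pads are 22 mm wide; open, the fingers measure 114 mm over their backs; the gripper's body (76 mm by 85 mm) begins 54 mm behind the grasp point. The pads swing forward as they close: fully open they stand 13 mm farther back than shut.
Start: joints at [-78.22, 18.69, -11.035, 60.275, 0, 82.311], TCP at [0.183, -0.519, 0.231] pointing down, gripper open.
Joint ranges: [-152.03, 152.03], [-55.5, 102.48], [-74.3, 77.21], [-110.64, 120.58], [-84.22, 78.4], [-180, 180]. Speed limits (degrees/s): [147.25, 147.25, 180, 180, 180, 180].

### API

Orientations are given as [roll, pitch, yaw] about the fixed x, y, z axes, in that order (R = Rz(yaw) Ry(pitch) Rx(roll)).
In Python, from plant import ctrl, snapshot, order gives the robot as it stands.
- The arm moves only by the tool arm_command, never from a script. Its argument "rows" is a list of rows, each a list of 6 numbers: the shift along the tool's x, y, z in cm, then the turn, a rotation vector about the tool's x, y, z in rad. A call has 1 to 20 rows; each row is the pose to reach, as a shift and turn from the pose commanded when the call began, along the tool's axes at that moment; what a row does not reach only later rows make up. A row lasts 1/12 s, in which the tool goes at most 41.7 mm and 7.16 degrees, less where a joint would pass 70% of its speed; a pose out of reach is approached as far as the arm can. A call with a gripper value outside its range is refused whole. "fingers" is the finger opening in cm, from 0 to 8.54, set as the call begins (left out, the last holds). The fingers move at their own pace and stop on an object; the grip force is fixed at half the most. Time passes only in rows, so rows that repeat a pose let the fingers close. It gives the time, the measured TCP pose, the force, the opening and the grip force at its end, in the units of the state.
- ctrl.state(): the state, without advancing time (a new reading comes with each control period).
- snapshot(name): name is "scene" or "side" or "wrist"; returns a dict with "img" (384x512x3 uint8, red, green, blue), "z_map" (384x512 float32, m along the optical axis (not along the pixel's ray), 0 where there is no reading), "fx", "fy", "cx", "cy" (pixels), "world_from_camera" (4x4, takes a point from camera to world coordinates); the wrist camera has in their place "mount" (4x4, takes a point from camera to tool coordinates, whose origin is the TCP and whose axes are the flange's). Camera axes: x right, y down, z forward; pixel columns grow to the right and rows downward; lengths in m; the calibration is good to about 2 mm. A picture is of the moment at which its call begins: read the wrist's pose just before it.
- order.sign_off(): hands the job in; it is judged then, once.
The state is a dict: "time": time; "qpos": joint angles; "joint_vel": joint speeds; "joint_efforts": joint torques, N m; "tool_pos": TCP position; "ee_rot": TCP orientation; "ft_force": force on the tool from outside, world axes, zero at the start; "torque": the same for the moment, N m; "gripper_width": opening from 0.0 (shut) to 1.0 (fully open); "gripper_force": force on a finger pad.
Only numpy, scipy, OpenCV 4.12 (cv2) and the standard library are available. Lean on these libraries where they do the work, as an engineer would, in place of code of your own. Each camera call takes 0.05 s, during which the arm holds its last target. There are 200 camera calls.

## Working session

There is one attempt and no reset: what is moved stays moved. The work goes in short steps, Python scripts to look and compute and a tool call to move; the robot and the scene stay as the last step left them, time stands still between calls to the robot, and variables do not carry over. Pictures are saved under pics/ and viewed, at most 10 in all, crops included, and the job is handed in when it is done.

Besides the shell and the picture viewer there is one more tool, called after "Request:" as name([rows], argument=value, ...), one row to a line, values as JSON. arm_command: Moves the arm, as the interface text tells. Its arguments: {"type":"object","properties":{"rows":{"type":"array"},"fingers":{"type":"number"}},"required":["rows"]}

```bash
mkdir -p pics; python3 - <<'E'
from plant import ctrl,snapshot
import cv2,numpy as np,pickle
s=ctrl.state();print(s['time'],s['tool_pos'],s['ee_rot'],s['gripper_width'])
a=snapshot("scene");b=snapshot("side");pickle.dump((a,b),open('ab.pkl','wb'))
cv2.imwrite('pics/a.png',np.vstack([a['img'],b['img']])[:,:,::-1][:, :] if 0 else cv2.resize(np.hstack([a['img'],b['img']])[:,:,::-1],(800,300)))
cv2.imwrite('pics/scene.png',a['img'][:,:,::-1]);cv2.imwrite('pics/side.png',b['img'][:,:,::-1])
E
```

```text
0.0 [ 0.18320945 -0.51795398  0.2304963 ] [-1.79900029e+02 -1.39095299e-02  1.94687917e+01] 0.9954954059230443
```

View pics/scene.png

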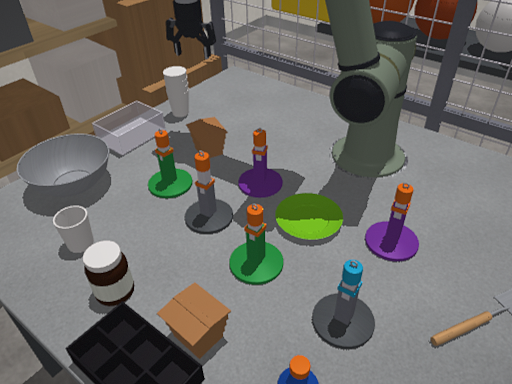

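View pics/side.png

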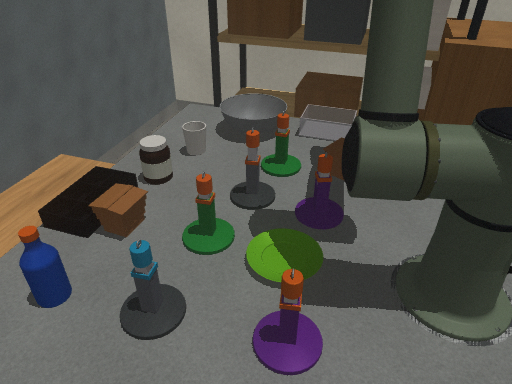

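In the scene view the orange knobs are at (163,135) and (255,212) on green posts, (260,137) and (403,193) on purple posts, and (203,162) on a grey tube and grey foot. The last one fits the description, and it appears at (253,140) in the side view. The turquoise knob is at (351,272). Next I'll measure the grey post and confirm it in a crop.

```bash
cat > h.py <<'E'
import numpy as np,cv2
def pts(s,m):
    v,u=np.nonzero(m&(s['z_map']>0)); z=s['z_map'][v,u]
    p=np.c_[(u-s['cx'])/s['fx']*z,(v-s['cy'])/s['fy']*z,z]
    return p,np.c_[u,v]
def world(s,m,T=None):
    T=s['world_from_camera'] if T is None else T
    p,uv=pts(s,m); return p@T[:3,:3].T+T[:3,3],uv
def orange(s):
    h=cv2.cvtColor(s['img'],cv2.COLOR_RGB2HSV); return (h[...,0]<14)&(h[...,1]>190)&(h[...,2]>90)
def circ(p,r=.017):
    from scipy.optimize import least_squares
    return least_squares(lambda c:np.hypot(*(p[:,:2]-c).T)-r,p[:,:2].mean(0),loss='soft_l1',f_scale=.002).x
E
python3 - <<'E'
import pickle,cv2,numpy as np
from h import *
ab=pickle.load(open('ab.pkl','rb'))
allp=[]
for s,n in zip(ab,('scene','side')):
    k,l,st,c=cv2.connectedComponentsWithStats(orange(s).astype('uint8'))
    for i in range(1,k):
        if st[i,4]<40: continue
        p,_=world(s,l==i); print(n,c[i].round(),st[i,4],np.median(p,0).round(3),'z',np.percentile(p[:,2],[2,98]).round(3))
a,b=ab
def blk(s,box):
    m=np.zeros(s['img'].shape[:2],bool);m[box[1]:box[3],box[0]:box[2]]=1;return m
P=[]
for s,bx in((a,(188,140,222,195)),(b,(238,120,268,170))):
    p,_=world(s,orange(s)&blk(s,bx)); kz=p[p[:,2]>.136]; P.append(kz)
    print('knob circle',circ(kz).round(4),np.percentile(kz[:,2],[1,50,99]).round(3), np.histogram(p[:,2],np.arange(.1,.23,.006)))
print(circ(np.vstack(P)))
# everything tall near knob
c=circ(np.vstack(P))
p=np.vstack([world(s,s['z_map']>0)[0] for s in ab]); d=np.hypot(*(p[:,:2]-c).T)
q=p[(d>.04)&(d<.16)&(p[:,2]>.06)]
for az in range(-180,180,20):
    t=np.degrees(np.arctan2(*(q[:,:2]-c).T[::-1])); w=q[(t>=az)&(t<az+20)]
    if len(w)>5: print(az,len(w),np.median(w,0).round(3),w[:,2].max().round(3),np.hypot(*(w[:,:2]-c).T).min().round(3))
cr=np.hstack([cv2.resize(a['img'][125:240,160:250],(400,511)),cv2.resize(b['img'][110:225,208:298],(400,511))])
cv2.imwrite('pics/crop.png',cr[:,:,::-1])
E
```

```text
scene [377.   3.] 82 [-0.781 -0.39   0.18 ] z [0.166 0.193]
scene [397.   5.] 221 [-0.819 -0.314  0.175] z [0.15  0.194]
scene [448.   4.] 97 [-0.798 -0.107  0.219] z [0.206 0.233]
scene [390.  16.] 83 [-0.814 -0.335  0.126] z [0.106 0.144]
scene [162. 139.] 174 [ 0.463 -0.366  0.159] z [0.139 0.171]
scene [259. 138.] 165 [ 0.312 -0.168  0.159] z [0.139 0.17 ]
scene [164. 152.] 44 [ 0.467 -0.361  0.118] z [0.111 0.122]
scene [202. 162.] 223 [ 0.496 -0.188  0.185] z [0.085 0.195]
scene [205. 185.] 57 [ 0.502 -0.183  0.118] z [0.112 0.122]
scene [403. 197.] 311 [0.301 0.213 0.157] z [0.114 0.17 ]
scene [255. 215.] 269 [0.544 0.002 0.163] z [0.14 0.17]
scene [255. 231.] 73 [0.55  0.007 0.117] z [0.112 0.121]
scene [300. 367.] 374 [0.759 0.256 0.17 ] z [0.161 0.172]
side [284. 119.] 85 [ 0.449 -0.363  0.164] z [0.137 0.17 ]
side [253. 137.] 106 [ 0.481 -0.185  0.191] z [0.162 0.194]
side [204. 179.] 108 [0.529 0.003 0.168] z [0.147 0.17 ]
side [ 28. 234.] 249 [0.75  0.261 0.169] z [0.156 0.171]
side [294. 283.] 412 [0.282 0.219 0.167] z [0.137 0.17 ]
side [291. 306.] 56 [0.281 0.227 0.118] z [0.111 0.12 ]
knob circle [ 0.4878 -0.1989] [0.163 0.185 0.196] (array([ 0,  2, 26, 29,  0,  0,  0,  0,  0,  0, 16, 30, 28, 29, 30, 84,  1,
        0,  0,  0,  0]), array([0.1  , 0.106, 0.112, 0.118, 0.124, 0.13 , 0.136, 0.142, 0.148,
       0.154, 0.16 , 0.166, 0.172, 0.178, 0.184, 0.19 , 0.196, 0.202,
       0.208, 0.214, 0.22 , 0.226]))
knob circle [ 0.4881 -0.1968] [0.161 0.19  0.194] (array([ 0,  0,  6, 10,  0,  0,  0,  0,  0,  0,  9, 12, 11,  8, 11, 54,  0,
        0,  0,  0,  0]), array([0.1  , 0.106, 0.112, 0.118, 0.124, 0.13 , 0.136, 0.142, 0.148,
       0.154, 0.16 , 0.166, 0.172, 0.178, 0.184, 0.19 , 0.196, 0.202,
       0.208, 0.214, 0.22 , 0.226]))
[ 0.48740112 -0.19828221]
-120 7 [ 0.455 -0.355  0.139] 0.16 0.157
-100 9 [ 0.466 -0.356  0.114] 0.159 0.159
```

View pics/crop.png

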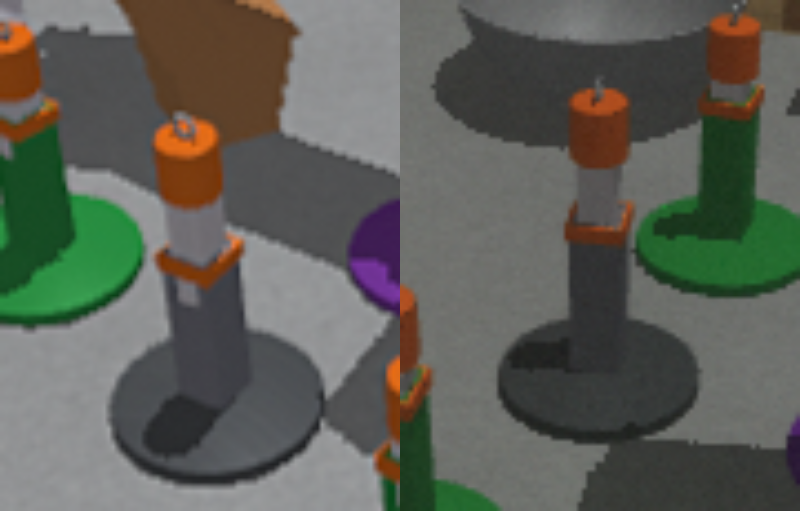

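The crop shows a grey outer tube, pale inner tube and orange knob on a grey foot, so this is the target post. Its knob top is at z≈0.194, which gives a centre of ≈0.176 and an extension of about 25 mm, within the stated range. I'll refine the centre from the top disc and check what lies along the path.

```bash
python3 - <<'E'
import pickle
from h import *
from plant import ctrl
from scipy.spatial.transform import Rotation as R
ab=pickle.load(open('ab.pkl','rb'))
c=np.array([.4874,-.198])
C=[]
for s in ab:
    p,_=world(s,orange(s)); p=p[np.hypot(*(p[:,:2]-c).T)<.035]
    t=p[p[:,2]>np.percentile(p[:,2],90)-.003]; sd=p[(p[:,2]>.145)&(p[:,2]<.187)]; co=p[p[:,2]<.125]
    m=(t.min(0)+t.max(0))/2
    print(len(t),t.mean(0).round(4),m.round(4),'side',circ(sd).round(4),len(sd)); C.append(t.mean(0))
    C.append(np.r_[circ(sd),.194])
k=np.mean(C,0);print('centre',k,'foot check:')
for s in ab:
    p,_=world(s,s['z_map']>0); f=p[(np.hypot(*(p[:,:2]-k[:2]).T)<.08)&(p[:,2]>.005)&(p[:,2]<.03)]
    print((f.min(0)+f.max(0))/2,np.ptp(f,0))
st=ctrl.state();T=R.from_euler('xyz',st['ee_rot'],degrees=True).as_matrix();o=np.array(st['tool_pos'])
for z in(.231,.157):print(T.T@(np.r_[k[:2],z]-o)*100)
P=np.vstack([world(s,s['z_map']>0)[0] for s in ab])
d=k[:2]-o[:2];L=np.hypot(*d);d/=L;r=P[:,:2]-o[:2];al=r@d;ac=np.abs(r@[-d[1],d[0]])
q=P[(al>.1)&(al<L+.1)&(ac<.1)];print('path max z',q[:,2].max(),q[q[:,2].argmax()])
E
```

```text
78 [ 0.4918 -0.1946  0.1933] [ 0.4895 -0.1967  0.1956] side [ 0.4884 -0.1987] 120
53 [ 0.4868 -0.1914  0.1926] [ 0.4884 -0.1941  0.1927] side [ 0.4882 -0.196 ] 45
centre [ 0.48878642 -0.19517672  0.19347165] foot check:
[ 0.49026996 -0.19720075  0.01742866] [0.12533399 0.12369036 0.0248468 ]
[ 0.48800268 -0.19278154  0.01734359] [0.12295556 0.12161553 0.02460707]
[ 3.95714702e+01 -2.02526587e+01 -2.59372604e-03]
[ 39.57023614 -20.2410736    7.3973971 ]
path max z 0.20729821154156747 [ 0.48907086 -0.19577174  0.20729821]
```

Request:
arm_command([
  [4,-2,0,0,0,0],
  [8,-4,0,0,0,0],
  [12,-6,0,0,0,0],
  [16,-8,0,0,0,0],
  [20,-10,0,0,0,0],
  [23,-11.7,0,0,0,0],
  [26,-13.3,0,0,0,0],
  [29,-14.8,0,0,0,0],
  [32,-16.3,0,0,0,0],
  [35,-17.9,0,0,0,0],
  [37.5,-19.2,0,0,0,0],
  [39,-20,0,0,0,0],
  [39.6,-20.2,0,0,0,0],
  [39.6,-20.2,0,0,0,0],
  [39.6,-20.2,0,0,0,0],
  [39.6,-20.2,0,0,0,0],
], fingers=8.5)

```text
time: 1.43
tool_pos: [0.4886, -0.197, 0.2311]
ee_rot: [-180.0, 0.0, 19.4]
ft_force: [-1.8, -0.5, 0.4]
gripper_width: 0.994
gripper_force: 0.0
```

```bash
python3 - <<'E'
from h import *
from plant import ctrl,snapshot
from scipy.spatial.transform import Rotation as R
st=ctrl.state();s=snapshot('wrist')
T=np.eye(4);T[:3,:3]=R.from_euler('xyz',st['ee_rot'],degrees=True).as_matrix();T[:3,3]=st['tool_pos']
print(st['time'],st['tool_pos'],st['ee_rot'],s['mount'].round(3).tolist())
p,uv=world(s,orange(s),T@s['mount']); 
n=np.hypot(*(p[:,:2]-[.4887,-.1955]).T)<.035; p=p[n]
t=p[(p[:,2]>.188)]
print(len(p),len(t),t.mean(0),(t.min(0)+t.max(0))/2,np.ptp(t,0))
k=(t.min(0)+t.max(0))/2
print((T[:3,:3].T@(np.r_[k[:2],.157]-T[:3,3])*100).round(2))
cv2.imwrite('pics/w.png',s['img'][:,:,::-1])
E
```

```text
1.4333 [ 0.48855993 -0.19698065  0.23110931] [-1.79992760e+02  4.38940684e-02  1.93887613e+01] [[-0.002, -0.956, -0.294, 0.075], [1.0, -0.002, 0.0, 0.001], [-0.001, -0.294, 0.956, -0.143], [0.0, 0.0, 0.0, 1.0]]
1870 1130 [ 0.49659823 -0.19587089  0.193423  ] [ 0.48928029 -0.1907582   0.25236362] [0.03156009 0.04511701 0.12862119]
[ 0.28 -0.56  7.41]
```

View pics/w.png

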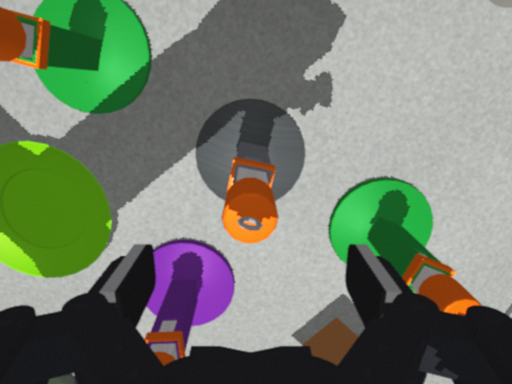

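The wrist view shows the orange knob on its grey foot at (250,215), midway between the open fingers. I'll check the offset with depth-edge outliers removed.

```bash
python3 - <<'E'
from h import *
from plant import ctrl,snapshot
from scipy.spatial.transform import Rotation as R
st=ctrl.state();s=snapshot('wrist')
T=np.eye(4);T[:3,:3]=R.from_euler('xyz',st['ee_rot'],degrees=True).as_matrix();T[:3,3]=st['tool_pos']
h=cv2.cvtColor(s['img'],cv2.COLOR_RGB2HSV); m=(h[...,0]<22)&(h[...,1]>150); m[:150]=0;m[245:]=0;m[:,:210]=0;m[:,290:]=0
p,_=world(s,m,T@s['mount']); q=(p-T[:3,3])@T[:3,:3]*100
t=q[(p[:,2]>.190)&(p[:,2]<.196)]
print(len(t),np.percentile(t,[1,50,99],axis=0).round(2).tolist())
sd=q[(p[:,2]>.16)&(p[:,2]<.188)]; print(len(sd),circ(sd,1.7))
E
```

```text
1976 [[-1.5, -1.5, 3.66], [0.26, 0.01, 3.8], [1.55, 1.54, 4.09]]
536 [-0.09802607  0.05120187]
```

The knob is centred to within 1 mm and its top is 3.8 cm below the TCP. I'll descend 7.4 cm.

Request:
arm_command([
  [0,0,1,0,0,0],
  [0,0,2.2,0,0,0],
  [0,0,3.4,0,0,0],
  [0,0,4.6,0,0,0],
  [0,0,5.8,0,0,0],
  [0,0,6.8,0,0,0],
  [0,0,7.4,0,0,0],
  [0,0,7.4,0,0,0],
  [0,0,7.4,0,0,0],
])

```text
time: 2.28
tool_pos: [0.4891, -0.1962, 0.1571]
ee_rot: [-180.0, 0.0, 19.4]
ft_force: [-0.0, 0.7, 0.5]
gripper_width: 1.0
gripper_force: 0.0
```

Request:
arm_command([
  [0,0,0,0,0,0],
  [0,0,0,0,0,0],
  [0,0,0,0,0,0],
  [0,0,0,0,0,0],
  [0,0,0,0,0,0],
  [0,0,0,0,0,0],
  [0,0,0,0,0,0],
  [0,0,0,0,0,0],
  [0,0,0,0,0,0],
  [0,0,0,0,0,0],
  [0,0,0,0,0,0],
  [0,0,0,0,0,0],
], fingers=2)

```text
time: 3.28
tool_pos: [0.4896, -0.1962, 0.1574]
ee_rot: [180.0, -0.0, 19.5]
ft_force: [0.9, 0.5, 2.7]
gripper_width: 0.382
gripper_force: 59.6
```

The grip is good: 0.382 × 85 mm ≈ 33 mm opening at 60 N. Now I'll pull up 6 cm.

Request:
arm_command([
  [0,0,-0.4,0,0,0],
  [0,0,-0.9,0,0,0],
  [0,0,-1.4,0,0,0],
  [0,0,-1.9,0,0,0],
  [0,0,-2.4,0,0,0],
  [0,0,-2.9,0,0,0],
  [0,0,-3.4,0,0,0],
  [0,0,-3.9,0,0,0],
  [0,0,-4.4,0,0,0],
  [0,0,-4.8,0,0,0],
  [0,0,-5.2,0,0,0],
  [0,0,-5.5,0,0,0],
  [0,0,-5.8,0,0,0],
  [0,0,-6.0,0,0,0],
  [0,0,-6.0,0,0,0],
  [0,0,-6.0,0,0,0],
])

```text
time: 4.62
tool_pos: [0.4896, -0.1963, 0.2182]
ee_rot: [180.0, -0.0, 19.5]
ft_force: [1.7, -1.0, 1.4]
gripper_width: 0.383
gripper_force: 61.0
```

```bash
python3 - <<'E'
from h import *
from plant import ctrl,snapshot
st=ctrl.state();print(st['tool_pos'],st['ft_force'])
for n in('scene','side'):
    s=snapshot(n);p,_=world(s,orange(s));p=p[(np.hypot(*(p[:,:2]-[.4887,-.1955]).T)<.03)&(p[:,2]>.13)]
    print(n,len(p),np.percentile(p[:,2],[2,98]) if len(p) else '')
    if n=='scene': cv2.imwrite('pics/c2.png',cv2.resize(s['img'][80:240,140:270],(600,600))[:,:,::-1])
E
```

```text
[ 0.48962849 -0.19626707  0.21819361] [ 1.73481865 -0.98571921  1.40147495]
scene 186 [0.22337339 0.25521913]
side 21 [0.22153187 0.25168923]
```

View pics/c2.png

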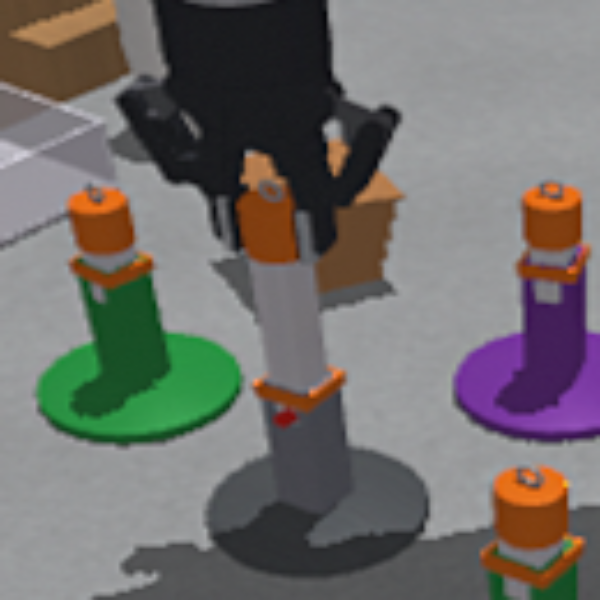

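The crop shows the knob raised, with its top at z≈0.254 (extension ≈85 mm), and the red button out in the window at crop (285,417), about scene (202,191). Next I'll open the fingers and retreat straight up.

Request:
arm_command([
  [0,0,0,0,0,0],
  [0,0,0,0,0,0],
  [0,0,0,0,0,0],
  [0,0,0,0,0,0],
  [0,0,0,0,0,0],
  [0,0,0,0,0,0],
  [0,0,0,0,0,0],
  [0,0,0,0,0,0],
  [0,0,0,0,0,0],
  [0,0,0,0,0,0],
], fingers=8.5)

```text
time: 5.55
tool_pos: [0.4893, -0.1961, 0.2173]
ee_rot: [-180.0, 0.0, 19.5]
ft_force: [-0.4, -0.4, 0.7]
gripper_width: 0.994
gripper_force: 0.0
```

Request:
arm_command([
  [0,0,-1,0,0,0],
  [0,0,-2,0,0,0],
  [0,0,-3.5,0,0,0],
  [0,0,-5,0,0,0],
  [0,0,-6.5,0,0,0],
  [0,0,-8,0,0,0],
  [0,0,-9,0,0,0],
  [0,0,-10,0,0,0],
  [0,0,-10,0,0,0],
  [0,0,-10,0,0,0],
  [0,0,-10,0,0,0],
])

```text
time: 6.47
tool_pos: [0.4891, -0.196, 0.3167]
ee_rot: [-180.0, 0.0, 19.5]
ft_force: [-0.1, 1.0, 0.5]
gripper_width: 0.995
gripper_force: 0.0
```

```bash
python3 - <<'E'
from h import *
from plant import ctrl,snapshot
st=ctrl.state();print(st['time'],st['tool_pos'],st['ft_force'])
s=snapshot('scene')
p,_=world(s,orange(s));p=p[(np.hypot(*(p[:,:2]-[.4887,-.1955]).T)<.03)&(p[:,2]>.13)]
print(len(p),np.percentile(p[:,2],[2,90]))
cv2.imwrite('pics/c3.png',cv2.resize(s['img'][80:240,140:270],(600,600))[:,:,::-1])
E
```

```text
6.4667 [ 0.48909329 -0.19599533  0.31666814] [-0.07868461  1.03181646  0.48026574]
241 [0.22307698 0.25386574]
```

View pics/c3.png

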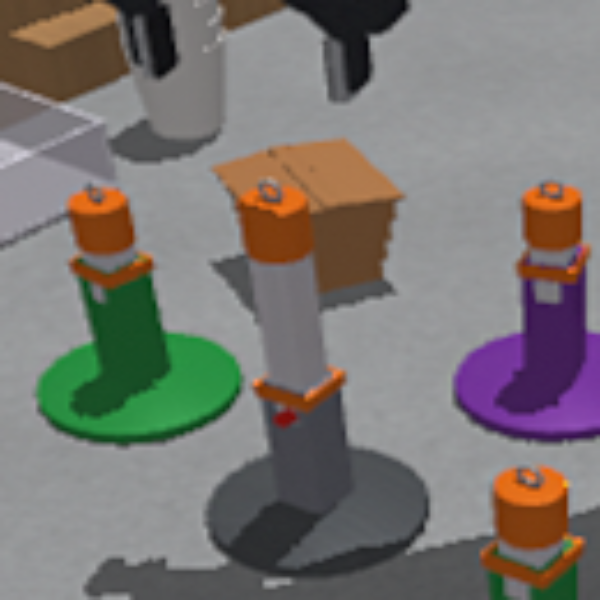

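The gripper is clear of the post. The post stands raised with its red button out at crop (285,418), and the knob top is still at z≈0.254.

```bash
python3 -c "
from plant import order;print(order.sign_off())"
```

```text
the job is handed in; nothing more can be done
None
```

The orange-knobbed post stands released at about 85 mm extension with its red lock button out in the window, the turquoise post was not touched, and the job is handed in; sign-off returned no verdict.

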